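# Take the hand nut off the left foot grinder

## Robot

A 7-joint arm with a two-finger parallel gripper is mounted at the origin on the work surface. World frame = base frame: x ahead of the robot, y to its left, z up, the work surface at z = 0. Lengths are in m, angles in rad, forces in N, time in s.
With the tool pointing down it reaches from about 0.425 to 0.925 m from the base axis. Payload 6.8 kg.
Tool frame: the origin (TCP) lies midway between the tips of the shut fingers; the grasp point (between the pads) lies 19 mm behind it; z points along the fingers, y is the line along which they close (so a half turn about z gives the same grasp; the last joint's range is limited). The gripper opens to 85 mm and grips with 20 to 120 N. Pads are 22 mm wide; open, the fingers measure 114 mm over their backs; the gripper's body (76 mm by 85 mm) begins 54 mm behind the grasp point. The pads swing forward as they close: fully open they stand 13 mm farther back than shut.
Start: joints at [-1.413, 0.477, 0.022, 1.555, -0.011, 1.109, -0.083], TCP at [0.177, 0.651, 0.196] pointing down, gripper open.
Joint ranges: [-2.96, 2.96], [-0.34, 2.1], [-1.41, 1.46], [0.24, 2.44], [-1.37, 4.51], [0.17, 1.92], [-2.96, 2.96]. Speed limits (rad/s): [2.39, 2.39, 3.14, 3.14, 3.14, 3.14, 3.14].

## Interface

Orientations are given as a rotation vector (axis times angle).
In Python, from bench import ctrl gives the robot as it stands. The module is installed in compiled form; this text tells all that it offers.
- The arm moves only by the tool move_arm, never from a script. Its argument "motion" is a list of rows, each an object with "linear": the shift along the tool's x, y, z each as a share of 0.3 m, from -1 to 1, a list of three; "rotation": the turn, a rotation vector about the tool's x, y, z each as a share of 30 degrees, from -1 to 1, a list of three. In form: [{"linear": [tx, ty, tz], "rotation": [rx, ry, rz]}, ...]. A call has exactly 5 rows; each row shifts and turns the commanded pose from where the row before left it, along the tool's axes as they then stand; what a row does not reach is not made up. A row lasts 1/10 s, in which the tool goes at most 50 mm and 8.59 degrees, less where a joint would pass 70% of its speed; a pose out of reach is approached as far as the arm can. A call with a number of a shift or a turn outside -1 to 1 is refused whole. A call with a gripper value outside its range is refused whole. "hand" is the opening, from 0 (shut) to 1 (fully open), set as the call begins (left out, the last holds). The fingers move at their own pace and stop on an object; "force" is the grip in N (left out, the last holds). Time passes only in rows, so rows that do not move let the fingers close, or fill a call up. It gives the time, the measured TCP pose, the force, the opening and the grip force at its end, in the units of the state.
- ctrl.get_state(): the state, without advancing time (a new reading comes with each control period).
- ctrl.get_image(name): name is "scene" or "top"; returns the picture (420x560x3 uint8, blue, green, red); there is no depth.
- ctrl.calibration(name): a dict with "fov_y" (degrees; the focal length in pixels is half the picture's height over the tangent of half this angle, whatever the lens; pixels are square), "cx", "cy" (the principal point, pixels), "eye" and "orientation" of the camera in the world. Camera axes: x right, y up, looking along -z (the intrinsics and any distortion apply to the point x, -y, -z); pixel columns grow to the right and rows downward; lengths in m; the calibration is good to about 2 mm. A picture is of the moment at which its call begins. calibration takes no time and is no camera call.
- ctrl.sign_off(): hands the job in; it is judged then, once.
The state is a dict: "time": time; "joints": joint angles; "qd": joint speeds; "tau": joint torques, N m; "tcp_pos": TCP position; "tcp_rot": TCP orientation; "contact_force": force on the tool from outside, world axes, zero at the start; "torque": the same for the moment, N m; "grip_width": finger opening in m; "grip_force": force on a finger pad.
Only numpy, scipy, OpenCV 4.12 (cv2) and the standard library are available. Lean on these libraries where they do the work, as an engineer would, in place of code of your own. Each camera call takes 0.05 s, during which the arm holds its last target. There are 200 camera calls.

## Task

The grinding disc on the left-hand foot grinder (the robot's left, +y) is due for a change: unscrew the hand nut that clamps it and lift it off the spindle. The two grinders run in opposite directions, so one of them has a left-hand thread, and nobody marked which: try the nut both ways and turn it the way that it gives. Finish while still holding the nut in the gripper, at rest about a hand's width above the spindle; leave the other grinder's nut screwed home and do not shove the jar and the cup that stand between the grinders.

Things in the scene. Friction and masses are not known exactly. Their poses are not given: they have to be found in the camera images.
- nut_left: knurled steel hand nut, a round blind cap 50 mm in diameter, 40 mm high, no flats, 0.24 to 0.39 kg. Origin: centre of its underside, z up. As found it is screwed home, its underside 123 mm above the table, on the flange of the left grinder. Its x axis starts along the left mat's. To be unscrewed by gripping its sides from above.
- spindle_tip_left (a point): tip of the left spindle, inside the nut at first, on the axis, 149 mm above the table. The spindle is locked and does not turn. Thread: 30 mm rise per turn, 0.9 mm axial and 1 mm side play; left- or right-hand, differing from start to start.
- spindle_tip_right (a point): the same point on the right grinder, whose thread is always the opposite hand. How both nuts behave: the wrong way a nut stops hard within about 0.15 rad (0.35 if forced); the right way (counter-clockwise from above if right-hand) it turns easily and climbs, stays put when let go, takes regrasps, and lifts straight off once turned 2.4 rad (135 degrees), risen about 11 mm.
- nut_right: knurled steel hand nut, a round blind cap 50 mm in diameter, 40 mm high, no flats, 0.24 to 0.39 kg. Origin: centre of its underside, z up. As found it is screwed home, its underside 123 mm above the table, on the right grinder. To be left alone.
- grinder_left: bench foot grinder: grey housing 250 x 210 x 75 mm, on it a white splash pan 210 mm across, rim 128 mm above the origin, with a 150 mm dark disc in it (top face 110 mm above the origin), clamped by a flange (54 mm across, 8 mm high) and the hand nut. Origin: centre of the underside, 5 mm above the table, z = spindle axis. Fixed; yaw within 0.2 rad. Stands on the left mat.
- grinder_right: bench foot grinder: grey housing 250 x 210 x 75 mm, on it a white splash pan 210 mm across, rim 128 mm above the origin, with a 150 mm dark disc in it (top face 110 mm above the origin), clamped by a flange (54 mm across, 8 mm high) and the hand nut. Origin: centre of the underside, 5 mm above the table, z = spindle axis. Fixed; yaw within 0.2 rad. Stands on the right mat.
- mat_left: black rubber mat 300 x 250 x 5 mm under the left grinder, fixed, its sides along world x and y. Origin: centre of its underside, on the table; the grinder's spindle stands exactly over it.
- mat_right: the same mat under the right grinder.
- jar_small: small white underglaze jar, 44 mm diameter, 55 mm high, between the grinders. Origin: centre of its underside. Bystander.
- test_cup: bisque cup, 64 mm diameter, 60 mm high, between the grinders, farther out. Origin: centre of its underside. Bystander.
There are look-alikes about, which are no part of the job. Leave any orange look-alike of the nut_left alone.

How it is judged:
On the way:
1. the left nut has been turned on its thread by more than about a sixth of a turn (1 rad) the way that loosens it, still on the spindle (angle between the x axis of nut_left and the x axis of mat_left, either way round above 1 rad and z of nut_left in the frame of mat_left between 0.1235 and 0.138 m and horizontal distance between nut_left and mat_left below 0.005 m), for 0.1 s.
At the end, for the whole second after the job is handed in: The left nut is held by the fingers alone, still (under 50 mm/s), its underside over 189 mm above the table (40 mm over the spindle tip) and within 120 mm sideways of the spindle axis; the right nut is within 6 mm of its start and jar and cup are within 50 mm of theirs (z of nut_left in the frame of mat_left above 0.189 m and horizontal distance between nut_left and mat_left below 0.12 m and contact force between the fingers and nut_left above 1 N and contact force between nut_left and grinder_left below 0.1 N and linear speed of nut_left below 0.05 m/s and distance of nut_right from where it was at the start of the episode below 0.006 m and distance of each of jar_small, test_cup from where it was at the start of the episode below 0.05 m); the arm keeps its last pose, push and grip.
It fails at once if the right grinder's nut is loosened or lifted (distance of nut_right from where it was at the start of the episode above 0.006 m).
It fails at once if the jar or the cup between the grinders is shoved 50 mm or more (distance of any of jar_small, test_cup from where it was at the start of the episode above 0.05 m).
It also fails if it takes over 48 s, if anything falls off the work surface, if the arm or the gripper's body presses on something with over 40 N, if the wrist force passes 120 N, or if a joint passes its speed limit or range.

## Working session

There is one attempt and no reset: what is moved stays moved. The work goes in short steps, Python scripts to look and compute and a tool call to move; the robot and the scene stay as the last step left them, time stands still between calls to the robot, and variables do not carry over. Pictures are saved under pics/ and viewed, at most 10 in all, crops included, and the job is handed in when it is done.

Besides the shell and the picture viewer there is one more tool, called after "Call:" as a command line: name --argument value ..., lists and objects as JSON in quotes. move_arm: Moves the arm, as the interface text tells. Shift numbers are shares of 0.3 m and turn numbers shares of 30 degrees, none past 1 either way. Its arguments: {"type":"object","properties":{"motion":{"type":"array","items":{"type":"object","properties":{"linear":{"type":"array","items":{"type":"number"}},"rotation":{"type":"array","items":{"type":"number"}}}}},"hand":{"type":"number"},"force":{"type":"number"}},"required":["motion"]}

```bash
mkdir -p pics; python3 - <<'E'
from bench import ctrl
import cv2
for n in("scene","top"):
    im=ctrl.get_image(n); cv2.imwrite(f"pics/{n}1.png",im); print(n,ctrl.calibration(n))
s=ctrl.get_state(); print(s)
E
```

```text
scene {'fov_y': 48.544408819488005, 'cx': 288.1750201340857, 'cy': 207.91945523993954, 'eye': array([ 1.25444129, -0.16892802,  1.04981034]), 'orientation': array([0.59695811, 0.41569028, 1.18512942])}
top {'fov_y': 57.507870629112084, 'cx': 286.21091153365677, 'cy': 205.22331378381583, 'eye': array([0.45054972, 0.12404294, 0.9559215 ]), 'orientation': array([ 0.07563828, -0.06603356, -1.59621221])}
{'time': 0.1, 'joints': array([-1.41310808,  0.47773064,  0.02232491,  1.5563435 , -0.01152287,
        1.10931966, -0.0830971 ]), 'qd': array([-1.25501642e-03, -6.09339100e-04,  3.49380881e-05, -1.99443141e-03,
       -1.55020143e-04, -1.08665299e-03, -1.01999119e-03]), 'tau': array([ 3.93140726e-03, -5.97759998e+01,  1.61353525e+00, -2.81953561e+01,
        1.28345360e-02,  5.00211288e-03,  1.88612944e-05]), 'tcp_pos': array([0.17714211, 0.65072125, 0.19461763]), 'tcp_rot': array([-4.16209713e-01, -3.11376931e+00,  2.62119500e-03]), 'contact_force': array([-0.00231116,  0.38802991, -0.31565906]), 'torque': array([0.00402239, 0.01302348, 0.01574792]), 'grip_force': 0.0, 'grip_width': 0.08539465635921083}
```

View pics/top1.png

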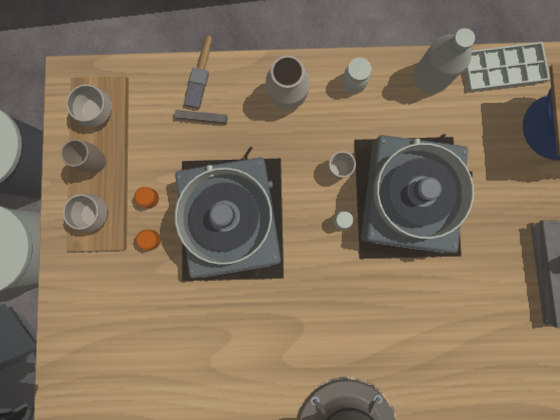

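View pics/scene1.png

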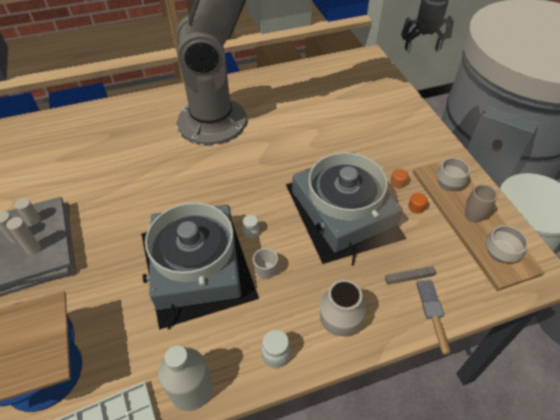

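The top view (image left is +y) shows the left grinder's nut at about (222,215) and the right one's at (428,188). The orange look-alikes are at (146,197) and (148,240), the jar at (344,219) and the cup at (342,165). I choose the grey nut at (222,215), which is at (348,178) in the scene view. Next is a close crop and a measurement.

```bash
cat > h.py <<'E'
import numpy as np, cv2
from scipy.spatial.transform import Rotation as R
from bench import ctrl
def ray(n,u,v):
    c=ctrl.calibration(n); f=210/np.tan(np.radians(c["fov_y"])/2)
    d=R.from_rotvec(c["orientation"]).apply([(u-c["cx"])/f,-(v-c["cy"])/f,-1]); return c["eye"],d
def plane(n,u,v,z):
    e,d=ray(n,u,v); return e+d*(z-e[2])/d[2]
def proj(n,p):
    c=ctrl.calibration(n); f=210/np.tan(np.radians(c["fov_y"])/2)
    q=R.from_rotvec(c["orientation"]).inv().apply(np.array(p)-c["eye"]); return c["cx"]-f*q[0]/q[2],c["cy"]+f*q[1]/q[2]
E
python3 - <<'E'
from h import *
t=cv2.imread("pics/top1.png");s=cv2.imread("pics/scene1.png")
a=t[185:245,192:252];b=s[148:208,318:378]
big=lambda x:cv2.resize(x,(400,400),interpolation=cv2.INTER_CUBIC)
cv2.imwrite("pics/crop.png",cv2.convertScaleAbs(np.hstack([big(a),big(b)]),alpha=1.6))
g=plane("top",222,215,.163);print("nutL",g,proj("scene",g),"nutR",plane("top",429,187,.163))
print("jar",plane("top",344,219,.055),"cup",plane("top",342,160,.06))
# black mat corners
for uv in((283,278),(182,280),(282,158)): print(plane("top",*uv,.005))
# pan rim white-ish: report orange
E
```

```text
nutL [0.50525938 0.26185915 0.163     ] (np.float64(346.5286166485535), np.float64(170.6206139824362)) nutR [ 0.55215755 -0.17046688  0.163     ]
jar [ 0.49559516 -0.00663186  0.055     ] cup [ 0.63550328 -0.00674224  0.06      ]
[0.35734307 0.14129377 0.005     ]
[0.35883466 0.38945993 0.005     ]
[0.65617832 0.13619054 0.005     ]
```

View pics/crop.png

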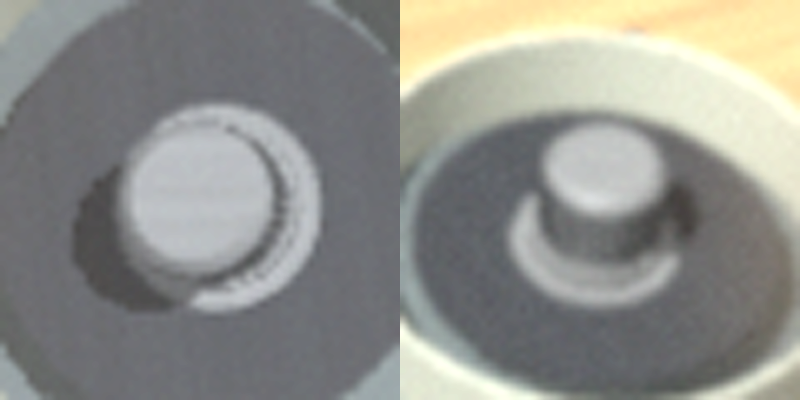

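The crop confirms a grey knurled cap on the flange, with its top at about (222,215) in the top view and (349,173) in the scene view. I triangulate it and start the approach.

```bash
python3 - <<'E'
from h import *
def tri(a,b):
    (e,d),(g,k)=ray("top",*a),ray("scene",*b); d=d/np.linalg.norm(d);k=k/np.linalg.norm(k)
    A=np.array([d,-k]).T; t=np.linalg.lstsq(A,g-e,rcond=None)[0]; p,q=e+t[0]*d,g+t[1]*k; return (p+q)/2,np.linalg.norm(p-q)
print(tri((222.3,215),(348.7,173.5)), plane("top",222.3,215,.163),plane("scene",348.7,173.5,.163))
t=cv2.imread("pics/top1.png");h=cv2.cvtColor(t,cv2.COLOR_BGR2GRAY)
m=(h[150:290,170:295]<38).astype(np.uint8)
m=cv2.morphologyEx(m,cv2.MORPH_OPEN,np.ones((2,2)))
x,y,w,hh=cv2.boundingRect(m);print(x+170,y+150,w,hh)
E
```

```text
(array([0.50691152, 0.26573322, 0.15184894]), np.float64(0.005351446096834125)) [0.50524269 0.26123519 0.163     ] [0.51664745 0.2630241  0.163     ]
170 150 0 0
```

Call:
move_arm --motion '[{"linear": [-0.13,-0.09,-0.03],"rotation": [0,0,0]},{"linear": [-0.13,-0.09,-0.03],"rotation": [0,0,0]},{"linear": [-0.13,-0.09,-0.03],"rotation": [0,0,0]},{"linear": [-0.13,-0.09,-0.02],"rotation": [0,0,0]},{"linear": [-0.13,-0.09,0],"rotation": [0,0,0]}]' --hand 1

```text
time: 0.6
tcp_pos: [0.3312, 0.4685, 0.2292]
tcp_rot: [0.416, 3.113, 0.002]
contact_force: [0.8, 0.6, -0.2]
grip_width: 0.0852
grip_force: 0.0
```

Call:
move_arm --motion '[{"linear": [-0.13,-0.09,0],"rotation": [0,0,0]},{"linear": [-0.13,-0.09,0],"rotation": [0,0,0]},{"linear": [-0.13,-0.09,0],"rotation": [0,0,0]},{"linear": [-0.13,-0.09,0],"rotation": [0,0,0]},{"linear": [0,0,0],"rotation": [0,0,0]}]'

```text
time: 1.1
tcp_pos: [0.457, 0.3172, 0.2285]
tcp_rot: [0.434, 3.109, -0.004]
contact_force: [0.2, -0.1, -0.0]
grip_width: 0.0856
grip_force: 0.0
```

```bash
cat > st.py <<'E'
from h import *
import sys
def rep(tx,ty,tz):
    s=ctrl.get_state(); r=R.from_rotvec(s["tcp_rot"]); d=np.array([tx,ty,tz])-s["tcp_pos"]
    np.set_printoptions(precision=4,suppress=True)
    print("t",s["time"],"j",s["joints"],"\npos",s["tcp_pos"],"x axis yaw",np.arctan2(*r.as_matrix()[[1,0],0]),"zax",r.as_matrix()[:,2],"\nshare",r.inv().apply(d)/.3,"F",s["contact_force"],"M",s["torque"],s["grip_width"],s["grip_force"])
rep(*map(float,sys.argv[1:4]))
E
python3 st.py .507 .264 .2
```

```text
t 1.1 j [-0.8801  0.2501  0.1915  1.8152 -0.0493  1.0817  0.6222] 
pos [0.457  0.3172 0.2285] x axis yaw 2.864228722671356 zax [ 0.002  -0.0031 -1.    ] 
share [-0.2086 -0.1246  0.0959] F [ 0.1654 -0.1244 -0.0419] M [-0.0239  0.0106  0.0395] 0.08558505944299712 0.0
```

Call:
move_arm --motion '[{"linear": [-0.105,-0.062,0],"rotation": [0,0,0]},{"linear": [-0.105,-0.062,0],"rotation": [0,0,0]},{"linear": [0,0,0],"rotation": [0,0,0.28]},{"linear": [0,0,0],"rotation": [0,0,0.28]},{"linear": [0,0,0],"rotation": [0,0,0.28]}]'

```text
time: 1.6
tcp_pos: [0.5028, 0.2721, 0.228]
tcp_rot: [-1.095, -2.944, 0.001]
contact_force: [-1.0, -0.5, 0.2]
grip_width: 0.0853
grip_force: 0.0
```

Call:
move_arm --motion '[{"linear": [0,0,0],"rotation": [0,0,0.28]},{"linear": [0,0,0],"rotation": [0,0,0.28]},{"linear": [0,0,0],"rotation": [0,0,0]},{"linear": [0,0,0],"rotation": [0,0,0]},{"linear": [0,0,0],"rotation": [0,0,0]}]'

```text
time: 2.1
tcp_pos: [0.5029, 0.2724, 0.2284]
tcp_rot: [-1.5, -2.76, 0.0]
contact_force: [0.2, 0.2, -0.5]
grip_width: 0.0854
grip_force: 0.0
```

```bash
python3 st.py .507 .264 .2; python3 - <<'E'
from h import *
t=ctrl.get_image("top");s=ctrl.get_image("scene")
big=lambda x:cv2.resize(x,(400,400),interpolation=cv2.INTER_CUBIC)
cv2.imwrite("pics/over.png",cv2.convertScaleAbs(np.hstack([big(t[150:270,165:285]),big(s[90:210,288:408])]),alpha=1.6))
p=ctrl.get_state()["tcp_pos"];print(proj("top",p),proj("scene",p))
E
```

```text
t 2.1 j [-0.883   0.2831  0.3434  1.7879 -0.1064  1.089   0.0723] 
pos [0.5029 0.2724 0.2284] x axis yaw 2.1459216433297823 zax [-0.0003 -0.0001 -1.    ] 
share [-0.0307 -0.0038  0.0946] F [ 0.1574  0.2408 -0.4637] M [ 0.0226  0.0158 -0.028 ] 0.08537887683817663 0.0
(np.float64(210.61190511648675), np.float64(214.0914421689273)) (np.float64(352.6047034596278), np.float64(151.1168700399311))
```

View pics/over.png

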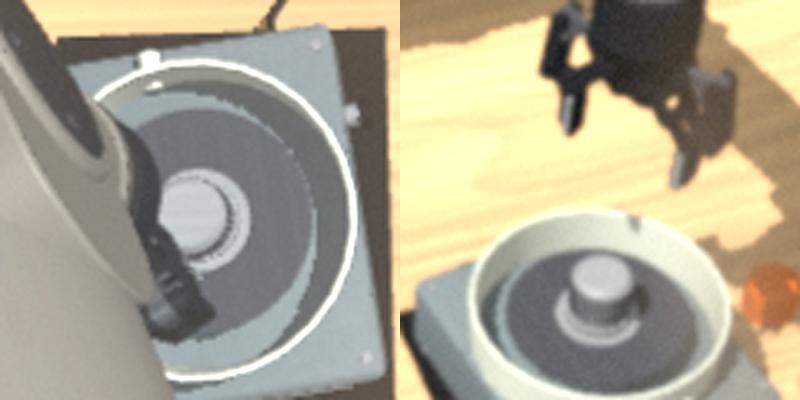

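The nut is at about (222,215) in the top view, partly hidden by the wrist, and the open fingers are above and slightly off it. I align over the nut and lower.

Call:
move_arm --motion '[{"linear": [-0.03,-0.004,0],"rotation": [0,0,0]},{"linear": [0,0,0.08],"rotation": [0,0,0]},{"linear": [0,0,0.08],"rotation": [0,0,0]},{"linear": [0,0,0.04],"rotation": [0,0,0]},{"linear": [0,0,0],"rotation": [0,0,0]}]'

```text
time: 2.7
tcp_pos: [0.5062, 0.2629, 0.1669]
tcp_rot: [-1.504, -2.757, 0.005]
contact_force: [0.9, -0.2, 0.3]
grip_width: 0.085
grip_force: 0.0
```

```bash
python3 st.py .507 .264 .125; python3 - <<'E'
from h import *
t=ctrl.get_image("top");s=ctrl.get_image("scene")
big=lambda x:cv2.resize(x,(400,400),interpolation=cv2.INTER_CUBIC)
cv2.imwrite("pics/over2.png",cv2.convertScaleAbs(np.hstack([big(t[170:250,182:262]),big(s[120:200,308:388])]),alpha=1.6))
p=ctrl.get_state()["tcp_pos"];print(proj("top",p),proj("scene",p),proj("scene",p+[0,0,.013]))
E
```

```text
t 2.7 j [-0.8548  0.3464  0.3349  1.856  -0.1356  0.9648  0.1114] 
pos [0.5062 0.2629 0.1669] x axis yaw 2.14267597419891 zax [-0.0027 -0.0021 -1.    ] 
share [0.0017 0.0049 0.1398] F [ 0.8969 -0.2223  0.253 ] M [-0.006   0.0054 -0.0053] 0.08501522344168748 0.0
(np.float64(220.5102531334036), np.float64(213.7203583172998)) (np.float64(347.82189688774645), np.float64(169.43042409833745)) (np.float64(348.35020164786465), np.float64(165.94766034308697))
```

View pics/over2.png

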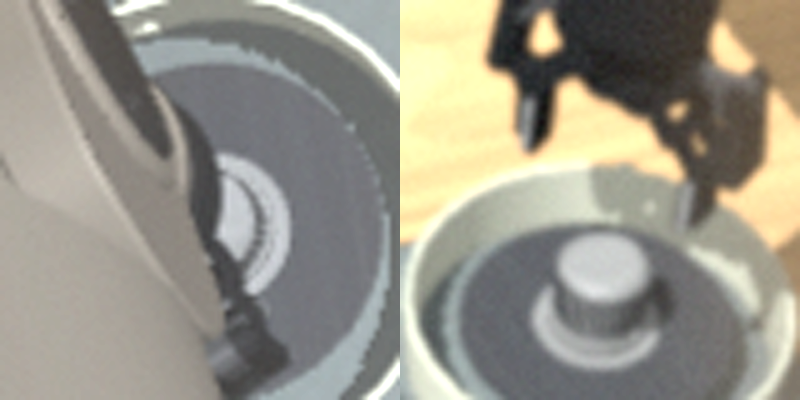

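```bash
python3 - <<'E'
from h import *
s=ctrl.get_state();M=R.from_rotvec(s["tcp_rot"]).as_matrix();p=s["tcp_pos"]
for n,o,sc in(("top",(182,170),5),("scene",(308,120),5)):
  for y in(-.055,-.0425,.0425,.055):
    for b in(-.013,-.03):
      u=proj(n,p+M@[0,y,b]);print(n,y,b,(np.array(u)-o)*sc)
for q in((.507,.264,.163),(.517,.264,.163),(.507,.274,.163)):print(proj("scene",q),proj("top",q))
E
```

```text
top -0.055 -0.013 [261.73480308 328.81536411]
top -0.055 -0.03 [255.61589797 328.39936221]
top -0.0425 -0.013 [244.64203533 303.16983048]
top -0.0425 -0.03 [238.14829296 302.18018454]
top 0.0425 -0.013 [129.53959909 130.47319975]
top 0.0425 -0.03 [120.54730241 125.65906078]
top 0.055 -0.013 [112.77689389 105.32288318]
top 0.055 -0.03 [103.42444254  99.95735153]
scene -0.055 -0.013 [114.46354515 183.42570193]
scene -0.055 -0.03 [116.96664239 160.102944  ]
scene -0.0425 -0.013 [134.03473162 193.80901106]
scene -0.0425 -0.03 [136.76050604 170.50656572]
scene 0.0425 -0.013 [271.30580796 266.63689109]
scene 0.0425 -0.03 [275.64073448 243.50178211]
scene 0.055 -0.013 [292.13041149 277.68518887]
scene 0.055 -0.03 [296.71669021 254.57926928]
(np.float64(347.5436325074045), np.float64(170.88272903311844)) (np.float64(220.96183154832772), np.float64(214.19178549239058))
(np.float64(349.0966945562924), np.float64(173.50453132423635)) (np.float64(220.90919159726462), np.float64(209.3969290444241))
(np.float64(351.0243968468307), np.float64(169.98790636072607)) (np.float64(216.1566689451924), np.float64(214.32023290798963))
```

Call:
move_arm --motion '[{"linear": [0.0,0.005,0.03],"rotation": [0,0,0]},{"linear": [0,0,0.03],"rotation": [0,0,0]},{"linear": [0,0,0.03],"rotation": [0,0,0]},{"linear": [0,0,0.03],"rotation": [0,0,0]},{"linear": [0,0,0],"rotation": [0,0,0]}]'

```text
time: 3.3
tcp_pos: [0.5072, 0.2643, 0.1308]
tcp_rot: [-1.504, -2.757, 0.004]
contact_force: [-1.3, -1.0, 0.4]
grip_width: 0.0853
grip_force: 0.0
```

```bash
python3 st.py .507 .264 .125; python3 - <<'E'
from h import *
s=ctrl.get_image("scene")
cv2.imwrite("pics/low.png",cv2.convertScaleAbs(cv2.resize(s[130:205,298:398],(800,600),interpolation=cv2.INTER_CUBIC),alpha=1.7))
E
```

```text
t 3.3 j [-0.8433  0.3923  0.3231  1.8851 -0.1564  0.8915  0.128 ] 
pos [0.5072 0.2643 0.1308] x axis yaw 2.142899988179416 zax [-0.0023 -0.0017 -1.    ] 
share [-0.0003 -0.001   0.0194] F [-1.3399 -0.9555  0.3942] M [-0.0086  0.0009  0.0056] 0.08526744621697198 0.0
```

View pics/low.png

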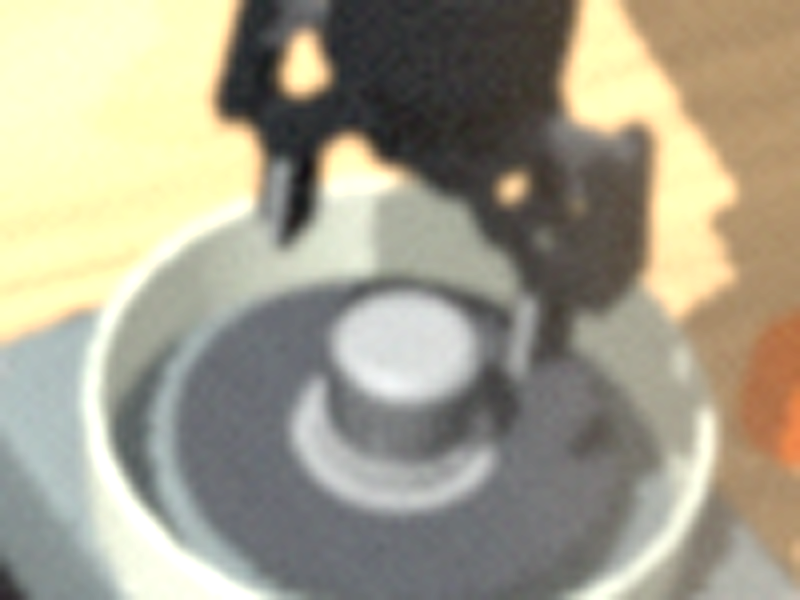

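The near fingertip is at (545,355) in the crop, its shadow on the disc is at about (580,445), and the far tip is at (285,240). The nut top is at (405,345). The fingers look higher or farther back than the numbers say, so I triangulate with the shadow.

```bash
python3 - <<'E'
from h import *
sh=plane("top",214.2,220.4,.115); L=(sh-[.507,.264,.115])[:2]/.048; print("light slope",L, sh)
S=plane("scene",298+580/8,130+445/8,.115); print("shadow tip",S)
for z in(.125,.135,.145,.155,.165,.175,.185):
    P=plane("scene",298+545/8,130+355/8,z); Q=plane("scene",298+285/8,130+240/8,z); print(z,"near",P,"its shadow",P[:2]+L*(z-.115),"far",Q,"mid",(P+Q)/2, "gap",np.linalg.norm(P-Q), "dir",np.arctan2(P[1]-Q[1],P[0]-Q[0]))
# pan rim centre in scene: ellipse through bright rim
print("nut from scene",plane("scene",298+405/8,130+345/8,.163),"flange",plane("scene",298+395/8,130+412/8,.123))
E
```

```text
light slope [-0.2057871   0.49002755] [0.49712222 0.28752132 0.115     ]
shadow tip [0.53701188 0.32376316 0.115     ]
0.125 near [0.50347906 0.3251469  0.125     ] its shadow [0.50142119 0.33004718] far [0.42378071 0.26275862 0.125     ] mid [0.46362989 0.29395276 0.125     ] gap 0.10121326476504006 dir 0.6641680203281309
0.135 near [0.51159924 0.31980445 0.135     ] its shadow [0.5074835  0.32960501] far [0.43276267 0.25809078 0.135     ] mid [0.47218095 0.28894762 0.135     ] gap 0.10011884291602828 dir 0.6641680203281302
0.145 near [0.51971941 0.31446201 0.145     ] its shadow [0.5135458  0.32916283] far [0.44174462 0.25342294 0.145     ] mid [0.48073202 0.28394247 0.145     ] gap 0.09902442106701663 dir 0.6641680203281312
0.155 near [0.52783959 0.30911956 0.155     ] its shadow [0.5196081  0.32872066] far [0.45072658 0.2487551  0.155     ] mid [0.48928308 0.27893733 0.155     ] gap 0.09792999921800474 dir 0.6641680203281309
0.165 near [0.53595976 0.30377712 0.165     ] its shadow [0.52567041 0.32827849] far [0.45970854 0.24408726 0.165     ] mid [0.49783415 0.27393219 0.165     ] gap 0.09683557736899291 dir 0.6641680203281314
0.175 near [0.54407994 0.29843467 0.175     ] its shadow [0.53173271 0.32783632] far [0.46869049 0.23941942 0.175     ] mid [0.50638522 0.26892704 0.175     ] gap 0.09574115551998111 dir 0.6641680203281322
0.185 near [0.55220011 0.29309222 0.185     ] its shadow [0.53779502 0.32739415] far [0.47767245 0.23475158 0.185     ] mid [0.51493628 0.2639219  0.185     ] gap 0.09464673367096937 dir 0.6641680203281319
nut from scene [0.51534816 0.26338811 0.163     ] flange [0.50932785 0.26705657 0.123     ]
```

```bash
python3 - <<'E'
from h import *
M=R.from_rotvec([-.4162,-3.1138,.0026]).as_matrix();p=np.array([.1771,.6507,.1946])
for y in(-.0425,.0425):
  for b in(0,-.013,-.03,-.05): print(y,b,proj("scene",p+M@[0,y,b]))
s=cv2.imread("pics/scene1.png")
cv2.imwrite("pics/start.png",cv2.convertScaleAbs(cv2.resize(s[0:75,390:490],(800,600),interpolation=cv2.INTER_CUBIC),alpha=2))
E
```

```text
-0.0425 0 (np.float64(404.84467262728066), np.float64(64.45642550320625))
-0.0425 -0.013 (np.float64(405.6790698318281), np.float64(60.86182487377792))
-0.0425 -0.03 (np.float64(406.78767178323795), np.float64(56.08594445303203))
-0.0425 -0.05 (np.float64(408.1179373539967), np.float64(50.35513251850546))
0.0425 0 (np.float64(431.17397009403817), np.float64(63.535287276279035))
0.0425 -0.013 (np.float64(432.1863797314084), np.float64(59.94495570225766))
0.0425 -0.03 (np.float64(433.53143069714645), np.float64(55.17497053745677))
0.0425 -0.05 (np.float64(435.1453281544116), np.float64(49.4515688785161))
```

View pics/start.png

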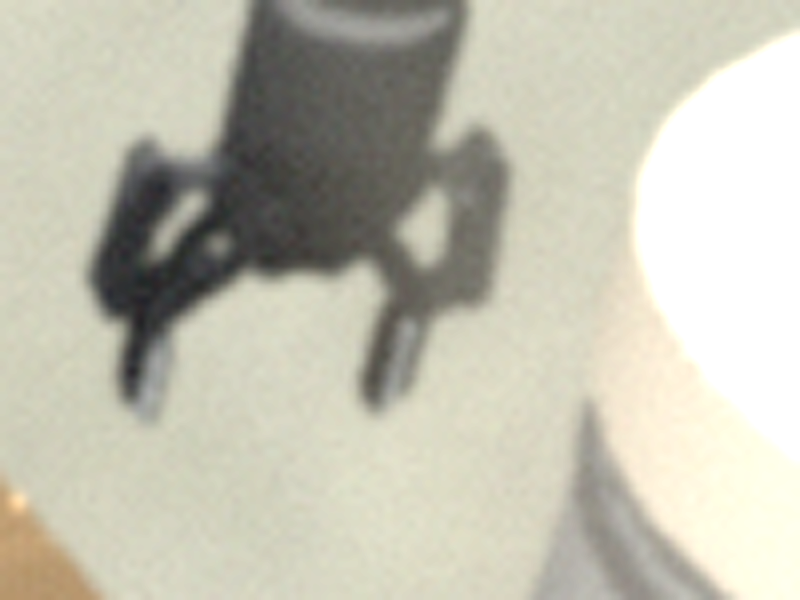

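The tips are at (408,52) and (437,51), about 45 mm behind the reported TCP. I test this by closing gently at the current height.

Call:
move_arm --motion '[{"linear": [0,0,0],"rotation": [0,0,0]},{"linear": [0,0,0],"rotation": [0,0,0]},{"linear": [0,0,0],"rotation": [0,0,0]},{"linear": [0,0,0],"rotation": [0,0,0]},{"linear": [0,0,0],"rotation": [0,0,0]}]' --hand 0.4 --force 20

```text
time: 3.85
tcp_pos: [0.5084, 0.2648, 0.1327]
tcp_rot: [1.505, 2.758, 0.001]
contact_force: [-0.4, -0.6, 0.5]
grip_width: 0.0341
grip_force: 0.0
```

```bash
python3 st.py .507 .264 .125; python3 - <<'E'
from h import *
s=ctrl.get_image("scene")
cv2.imwrite("pics/close.png",cv2.convertScaleAbs(cv2.resize(s[130:205,298:398],(800,600),interpolation=cv2.INTER_CUBIC),alpha=1.7))
E
```

```text
t 3.85 j [-0.8434  0.3902  0.3237  1.8832 -0.1561  0.8923  0.1278] 
pos [0.5084 0.2648 0.1327] x axis yaw 2.142742278065806 zax [ 0.0002  0.0002 -1.    ] 
share [ 0.0001 -0.0053  0.0256] F [-0.3854 -0.5706  0.4548] M [ 0.004   0.0028 -0.0029] 0.034054730376490455 0.0
```

View pics/close.png

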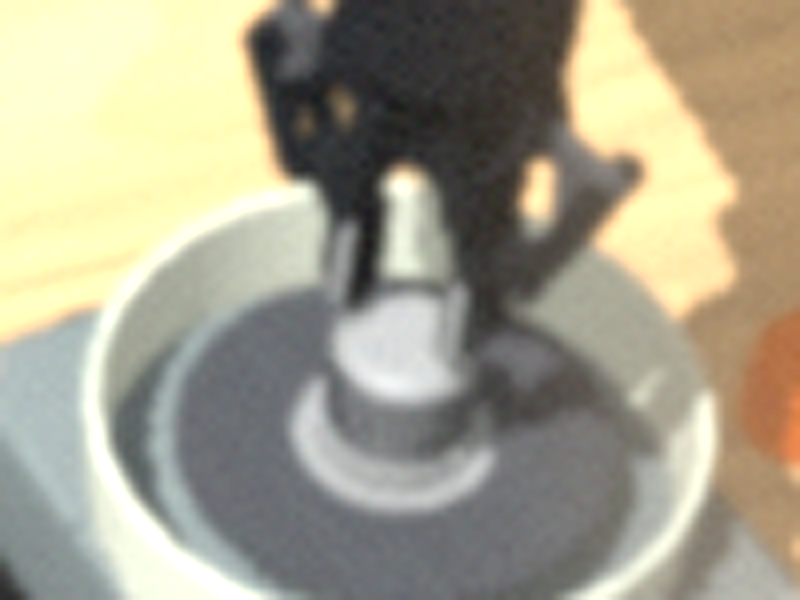

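It closed to 34 mm without contact. The tips at (357,305) and (455,345) hang just above the nut top at (405,345), so the reported TCP z reads about 40 mm too low. I open, go 38 mm lower and close.

Call:
move_arm --motion '[{"linear": [0,0,-0.02],"rotation": [0,0,0]},{"linear": [0,0,0],"rotation": [0,0,0]},{"linear": [0,0,0],"rotation": [0,0,0]},{"linear": [0,0,0],"rotation": [0,0,0]},{"linear": [0,0,0],"rotation": [0,0,0]}]' --hand 1

```text
time: 4.4
tcp_pos: [0.5082, 0.2648, 0.1384]
tcp_rot: [-1.505, -2.758, 0.0]
contact_force: [-0.0, -0.4, -0.5]
grip_width: 0.0854
grip_force: 0.0
```

Call:
move_arm --motion '[{"linear": [0,0,0.04],"rotation": [0,0,0]},{"linear": [0,0,0.04],"rotation": [0,0,0]},{"linear": [0,0,0.03],"rotation": [0,0,0]},{"linear": [0,0,0.02],"rotation": [0,0,0]},{"linear": [0,0,0],"rotation": [0,0,0]}]'

```text
time: 4.9
tcp_pos: [0.5075, 0.2643, 0.0981]
tcp_rot: [-1.504, -2.757, 0.003]
contact_force: [0.3, -0.2, -0.5]
grip_width: 0.0855
grip_force: 0.0
```

```bash
python3 st.py .507 .264 .093
```

```text
t 4.9 j [-0.8309  0.4354  0.3103  1.9097 -0.1759  0.825   0.1443] 
pos [0.5075 0.2643 0.0981] x axis yaw 2.142729607408491 zax [-0.0019 -0.0014 -1.    ] 
share [ 0.0001 -0.0019  0.017 ] F [ 0.3226 -0.2098 -0.5322] M [0.0081 0.0257 0.0017] 0.08550934206325224 0.0
```

Call:
move_arm --motion '[{"linear": [0,0,0.0],"rotation": [0,0,0]},{"linear": [0,0,0],"rotation": [0,0,0]},{"linear": [0,0,0],"rotation": [0,0,0]},{"linear": [0,0,0],"rotation": [0,0,0]},{"linear": [0,0,0],"rotation": [0,0,0]}]' --hand 0 --force 20

```text
time: 5.4
tcp_pos: [0.509, 0.2652, 0.1002]
tcp_rot: [1.504, 2.757, 0.003]
contact_force: [0.5, 0.6, 4.3]
grip_width: 0.0497
grip_force: 21.5
```

```bash
python3 st.py .507 .264 .093; python3 - <<'E'
from h import *
s=ctrl.get_image("scene")
cv2.imwrite("pics/grip.png",cv2.convertScaleAbs(cv2.resize(s[130:205,298:398],(800,600),interpolation=cv2.INTER_CUBIC),alpha=1.7))
E
```

```text
t 5.4 j [-0.8312  0.4329  0.3109  1.9076 -0.1758  0.8254  0.1441] 
pos [0.509  0.2652 0.1002] x axis yaw 2.142685065238066 zax [ 0.0015  0.0011 -1.    ] 
share [ 0.0002 -0.0079  0.0241] F [0.5004 0.6315 4.295 ] M [ 0.0499 -0.0731  0.001 ] 0.04972146843266167 21.50790751344175
```

View pics/grip.png

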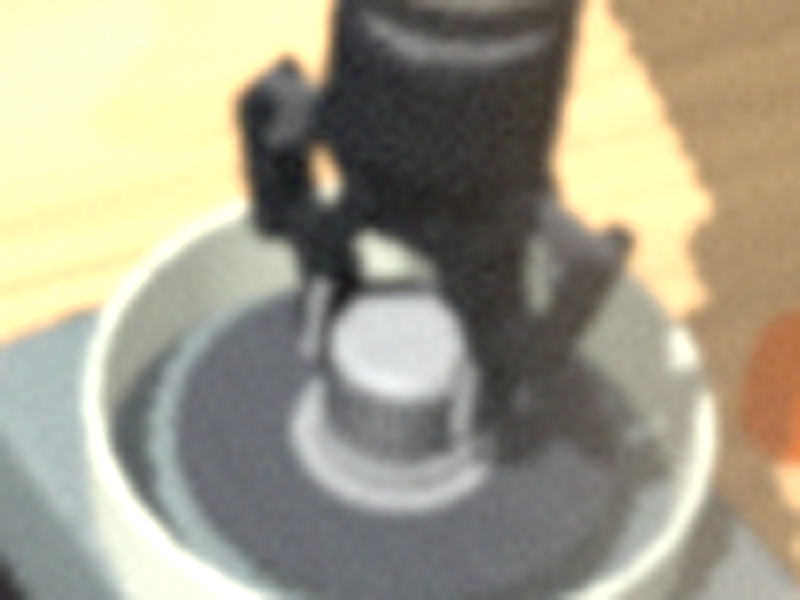

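The nut is gripped squarely at a width of 49.7 mm, with the pads at its sides (near pad down to (470,440) in the crop). I grip harder and try counter-clockwise, which is −z in the tool frame.

Call:
move_arm --motion '[{"linear": [0,0,0],"rotation": [0,0,0]},{"linear": [0,0,0],"rotation": [0,0,0]},{"linear": [0,0,0],"rotation": [0,0,-0.1]},{"linear": [0,0,0],"rotation": [0,0,-0.1]},{"linear": [0,0,0],"rotation": [0,0,0]}]' --force 60

```text
time: 5.95
tcp_pos: [0.509, 0.2652, 0.1005]
tcp_rot: [1.356, 2.833, 0.003]
contact_force: [-0.7, -0.9, 7.1]
grip_width: 0.0489
grip_force: 61.3
```

```bash
python3 st.py .507 .264 .1
```

```text
t 5.95 j [-0.8112  0.4302  0.2849  1.9061 -0.1606  0.8253  0.2364] 
pos [0.509  0.2652 0.1005] x axis yaw 2.249014286407654 zax [ 0.0014  0.0012 -1.    ] 
share [ 0.0011 -0.0077  0.0015] F [-0.7118 -0.9494  7.1156] M [-0.1052  0.0908  0.0885] 0.048864118631400284 61.3149564655032
```

Call:
move_arm --motion '[{"linear": [0,0,-0.002],"rotation": [0,0,-0.1]},{"linear": [0,0,-0.002],"rotation": [0,0,-0.1]},{"linear": [0,0,0],"rotation": [0,0,0]},{"linear": [0,0,0],"rotation": [0,0,0]},{"linear": [0,0,0],"rotation": [0,0,0]}]'

```text
time: 6.45
tcp_pos: [0.5088, 0.2652, 0.1007]
tcp_rot: [1.209, 2.899, 0.001]
contact_force: [4.9, 3.1, -2.3]
grip_width: 0.0489
grip_force: 62.4
```

```bash
python3 st.py .507 .264 .1
```

```text
t 6.45 j [-0.7928  0.4278  0.2606  1.9046 -0.1459  0.8261  0.3248] 
pos [0.5088 0.2652 0.1007] x axis yaw 2.351257408429685 zax [ 0.001   0.0006 -1.    ] 
share [ 0.0014 -0.0069  0.0024] F [ 4.9167  3.0727 -2.3331] M [ 0.5222 -0.8417 -0.0372] 0.04889293829956387 62.41030867095105
```

Call:
move_arm --motion '[{"linear": [0,0,-0.001],"rotation": [0,0,-0.1]},{"linear": [0,0,-0.001],"rotation": [0,0,-0.1]},{"linear": [0,0,-0.001],"rotation": [0,0,-0.1]},{"linear": [0,0,0],"rotation": [0,0,0]},{"linear": [0,0,0],"rotation": [0,0,0]}]'

```text
time: 6.95
tcp_pos: [0.5087, 0.2651, 0.1016]
tcp_rot: [0.979, 2.984, 0.001]
contact_force: [4.7, 3.1, -2.8]
grip_width: 0.0491
grip_force: 62.5
```

```bash
python3 st.py .507 .264 .1
```

```text
t 6.95 j [-0.764   0.424   0.2234  1.9021 -0.1241  0.8277  0.4608] 
pos [0.5087 0.2651 0.1016] x axis yaw 2.507371997372088 zax [ 0.0008  0.0005 -1.    ] 
share [ 0.0024 -0.0062  0.0053] F [ 4.7456  3.1    -2.8334] M [ 0.5524 -1.0149  0.022 ] 0.04906423324266606 62.450358139467426
```

It turns freely counter-clockwise: moment about z is near zero and z rises with the thread, so this thread is right-hand. I keep turning with a matching climb.

Call:
move_arm --motion '[{"linear": [0,0,-0.002],"rotation": [0,0,-0.25]},{"linear": [0,0,-0.002],"rotation": [0,0,-0.25]},{"linear": [0,0,-0.002],"rotation": [0,0,-0.25]},{"linear": [0,0,-0.002],"rotation": [0,0,-0.25]},{"linear": [0,0,-0.002],"rotation": [0,0,-0.25]}]'

```text
time: 7.45
tcp_pos: [0.5088, 0.2649, 0.1046]
tcp_rot: [-0.04, 3.14, 0.0]
contact_force: [5.0, 2.3, -2.8]
grip_width: 0.049
grip_force: 62.5
```

```bash
python3 st.py .507 .264 .1
```

```text
t 7.45 j [-0.6441  0.4144  0.0701  1.8915 -0.0376  0.836   1.0415] 
pos [0.5088 0.2649 0.1046] x axis yaw -3.116175058493799 zax [ 0.0009  0.0002 -1.    ] 
share [ 0.006  -0.0027  0.0153] F [ 4.9706  2.291  -2.8005] M [ 0.4697 -1.1154 -0.0597] 0.04895120472390282 62.54503122414462
```

Call:
move_arm --motion '[{"linear": [0,0,-0.002],"rotation": [0,0,-0.25]},{"linear": [0,0,-0.002],"rotation": [0,0,-0.25]},{"linear": [0,0,-0.002],"rotation": [0,0,-0.25]},{"linear": [0,0,-0.002],"rotation": [0,0,0]},{"linear": [0,0,0],"rotation": [0,0,0]}]'

```text
time: 7.95
tcp_pos: [0.5085, 0.265, 0.1068]
tcp_rot: [-0.643, 3.075, 0.001]
contact_force: [4.0, 2.5, -3.6]
grip_width: 0.0489
grip_force: 62.9
```

```bash
python3 st.py .507 .264 .1
```

```text
t 7.95 j [-0.5745  0.4119 -0.0184  1.8851  0.0097  0.8441  1.3851] 
pos [0.5085 0.265  0.1068] x axis yaw -2.7294522673098487 zax [ 0.0004  0.0004 -1.    ] 
share [ 0.006  -0.0009  0.0225] F [ 4.0474  2.5384 -3.6267] M [ 0.5816 -1.0195  0.005 ] 0.04891854142226673 62.86692928522825
```

Call:
move_arm --motion '[{"linear": [0,0,-0.002],"rotation": [0,0,-0.25]},{"linear": [0,0,-0.002],"rotation": [0,0,-0.25]},{"linear": [0,0,-0.002],"rotation": [0,0,-0.25]},{"linear": [0,0,-0.002],"rotation": [0,0,-0.25]},{"linear": [0,0,0],"rotation": [0,0,0]}]'

```text
time: 8.45
tcp_pos: [0.5086, 0.2648, 0.1093]
tcp_rot: [-1.421, 2.801, 0.0]
contact_force: [4.4, 3.0, -2.5]
grip_width: 0.0486
grip_force: 63.0
```

```bash
python3 st.py .507 .264 .1
```

```text
t 8.45 j [-0.4814  0.4131 -0.136   1.8765  0.0721  0.8562  1.8564] 
pos [0.5086 0.2648 0.1093] x axis yaw -2.2026911643584794 zax [ 0.0004  0.0003 -1.    ] 
share [0.0053 0.0029 0.0309] F [ 4.434   2.9877 -2.5442] M [ 0.5455 -0.9962  0.0425] 0.048575909430794394 62.98004506446887
```

Call:
move_arm --motion '[{"linear": [0,0,-0.002],"rotation": [0,0,-0.25]},{"linear": [0,0,-0.002],"rotation": [0,0,-0.25]},{"linear": [0,0,-0.002],"rotation": [0,0,-0.25]},{"linear": [0,0,-0.002],"rotation": [0,0,-0.25]},{"linear": [0,0,-0.002],"rotation": [0,0,-0.2]}]'

```text
time: 8.95
tcp_pos: [0.509, 0.2646, 0.1123]
tcp_rot: [-2.218, 2.224, -0.001]
contact_force: [6.2, 1.6, -4.8]
grip_width: 0.0488
grip_force: 63.1
```

```bash
python3 st.py .507 .264 .1
```

```text
t 8.95 j [-0.3726  0.4202 -0.2741  1.8664  0.1453  0.8734  2.4214] 
pos [0.509  0.2646 0.1123] x axis yaw -1.5735177825219233 zax [ 0.0009 -0.     -1.    ] 
share [0.0019 0.0065 0.0408] F [ 6.2354  1.6316 -4.7927] M [ 0.5047 -1.2605 -0.0975] 0.04884223151620656 63.12045796774328
```

Call:
move_arm --motion '[{"linear": [0,0,-0.01],"rotation": [0,0,0]},{"linear": [0,0,-0.01],"rotation": [0,0,0]},{"linear": [0,0,-0.01],"rotation": [0,0,0]},{"linear": [0,0,0],"rotation": [0,0,0]},{"linear": [0,0,0],"rotation": [0,0,0]}]'

```text
time: 9.45
tcp_pos: [0.5084, 0.2643, 0.1213]
tcp_rot: [2.214, -2.228, 0.001]
contact_force: [4.8, 1.3, -2.2]
grip_width: 0.0493
grip_force: 63.6
```

```bash
python3 st.py .507 .264 .1
```

```text
t 9.45 j [-0.3714  0.4087 -0.2752  1.8597  0.1399  0.8921  2.4224] 
pos [0.5084 0.2643 0.1213] x axis yaw -1.5768804222459885 zax [ 0.0001 -0.0007 -1.    ] 
share [0.0011 0.0047 0.0708] F [ 4.7705  1.2809 -2.1945] M [ 0.229  -1.0117 -0.0312] 0.04926605223954095 63.58574120036792
```

Call:
move_arm --motion '[{"linear": [0,0,-0.03],"rotation": [0,0,0]},{"linear": [0,0,-0.05],"rotation": [0,0,0]},{"linear": [0,0,-0.05],"rotation": [0,0,0]},{"linear": [0,0,-0.05],"rotation": [0,0,0]},{"linear": [0,0,-0.05],"rotation": [0,0,0]}]'

```text
time: 9.95
tcp_pos: [0.5069, 0.2644, 0.1913]
tcp_rot: [2.215, -2.225, -0.001]
contact_force: [0.8, -0.4, -3.5]
grip_width: 0.0489
grip_force: 64.5
```

Call:
move_arm --motion '[{"linear": [0,0,-0.04],"rotation": [0,0,0]},{"linear": [0,0,-0.02],"rotation": [0,0,0]},{"linear": [0,0,0],"rotation": [0,0,0]},{"linear": [0,0,0],"rotation": [0,0,0]},{"linear": [0,0,0],"rotation": [0,0,0]}]'

```text
time: 10.45
tcp_pos: [0.5077, 0.2644, 0.2075]
tcp_rot: [2.216, -2.225, -0.001]
contact_force: [0.3, -0.1, -2.6]
grip_width: 0.0489
grip_force: 64.6
```

Call:
move_arm --motion '[{"linear": [0,0,0],"rotation": [0,0,0]},{"linear": [0,0,0],"rotation": [0,0,0]},{"linear": [0,0,0],"rotation": [0,0,0]},{"linear": [0,0,0],"rotation": [0,0,0]},{"linear": [0,0,0],"rotation": [0,0,0]}]'

```text
time: 10.95
tcp_pos: [0.5083, 0.2648, 0.2084]
tcp_rot: [2.217, -2.226, -0.0]
contact_force: [-0.2, -0.3, -2.7]
grip_width: 0.0491
grip_force: 64.6
```

```bash
python3 st.py .507 .264 .1; python3 - <<'E'
from h import *
s=ctrl.get_image("scene")
cv2.imwrite("pics/fin.png",cv2.convertScaleAbs(cv2.resize(s[90:240,200:400],(800,600),interpolation=cv2.INTER_CUBIC),alpha=1.6))
E
```

```text
t 10.95 j [-0.3575  0.315  -0.2873  1.7743  0.1004  1.0666  2.4576] 
pos [0.5083 0.2648 0.2084] x axis yaw -1.5748430623020087 zax [-0. -0. -1.] 
share [0.0026 0.0043 0.3612] F [-0.2217 -0.2612 -2.6585] M [-0.0338  0.0084  0.0441] 0.049143991902568775 64.55316218838561
```

View pics/fin.png

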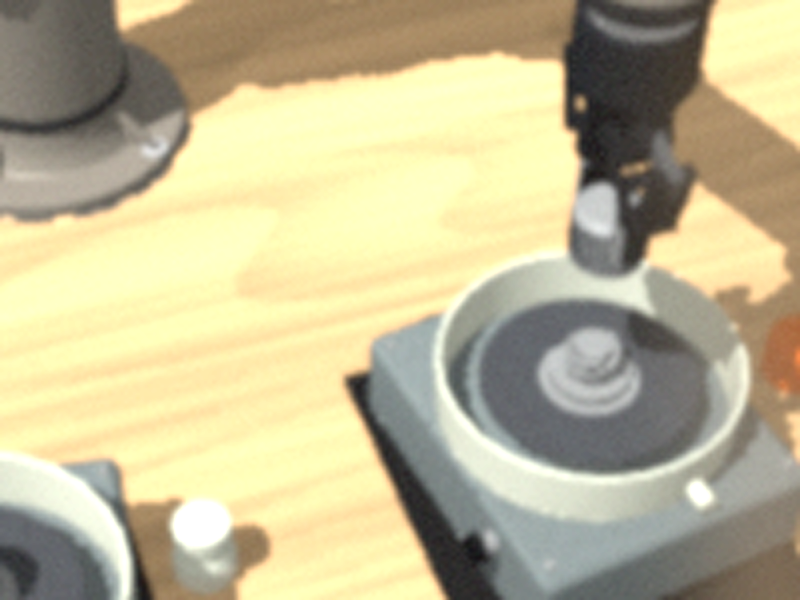

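The nut is in the gripper at (600,230) in the crop, clear of the bare spindle at (597,350), and the jar at (203,540) has not moved. The wrist carries 2.7 N, which matches the nut's weight. I hand the job in.

```bash
python3 -c "
from bench import ctrl
print(ctrl.sign_off())"
```

```text
the job is handed in; nothing more can be done
None
```

The left nut gave counter-clockwise (right-hand thread); it is unscrewed and held still about 80 mm above the spindle tip, the right nut, jar and cup were not touched, and the job is handed in, though sign-off gave no verdict.

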